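Heft the tins of box brads and hold up the full one

ROBOT

A 6-joint arm with a two-finger parallel gripper is mounted at the origin on the work surface. World frame = base frame: x ahead of the robot, y to its left, z up, the work surface at z = 0. Lengths are in m, angles in rad, forces in N, time in s.
With the tool pointing down it reaches from about 0.4 to 0.825 m from the base axis. Payload 7 kg.
Tool frame: the origin (TCP) lies between the finger pads; the fingertips stand 8 mm ahead of it and the grasp point (between the pads) lies 11 mm behind it (arm.finger_overhang is the distance from the TCP to the fingertips, in m); z points along the fingers, y is the line along which they close (so a half turn about z gives the same grasp; the last joint's range is limited). The gripper opens to 88 mm and grips with 3 to 60 N. Pads are 19 mm wide; open, the fingers measure 130 mm over their backs; the gripper's body (78 mm by 193 mm) begins 47 mm behind the grasp point.
Start: joints at [-0.865, 0.359, 0.012, 0, -1.224, -0.288], TCP at [0.274, -0.617, 0.201] pointing down, gripper open.
Joint ranges: [-3.07, 3.07], [-1.43, 2.12], [-1.02, 1.25], [-3.03, 1.67], [-3.05, -0], [-3.03, 3.03]. Speed limits (rad/s): [2.39, 2.39, 3.01, 3.14, 3.14, 3.14].

INTERFACE

Orientations are given as [roll, pitch, yaw] about the fixed x, y, z axes, in that order (R = Rz(yaw) Ry(pitch) Rx(roll)).
In Python, from station import arm gives the robot as it stands.
- The arm moves only by the tool move_arm, never from a script. Its argument "rows" is text: rows parted by semicolons, each of 7 numbers parted by spaces: the turn, a rotation vector about the tool's x, y, z in degrees, then the shift along the tool's x, y, z in m, then the finger opening in m, from 0 to 0.0876. A call has 1 to 8 rows; each row shifts and turns the commanded pose from where the row before left it, along the tool's axes as they then stand; what a row does not reach is not made up. A row lasts 1/8 s, in which the tool goes at most 62.5 mm and 10.7 degrees, less where a joint would pass 70% of its speed; a pose out of reach is approached as far as the arm can. A call is refused whole if a number of a shift passes 0.0625 or a number of a turn 10.7, either way. A call with a gripper value outside its range is refused whole. The fingers move at their own pace and stop on an object; "squeeze" is the grip in N (left out, the last holds). Time passes only in rows, so rows that do not move let the fingers close. It gives the time, the measured TCP pose, the force, the opening and the grip force at its end, in the units of the state.
- arm.get_state(): the state, without advancing time (a new reading comes with each control period).
- arm.grab_frame(name): name is "scene" or "top" or "wrist"; returns (picture, depth): 420x560x3 uint8, blue, green, red; 420x560 float32, m along the optical axis (not along the pixel's ray), 0 where there is no reading.
- arm.camera_model(name): a dict with "mtx" (3x3 intrinsics, pixels), "k1" (the pictures are not rectified: a ray, as slopes to the right and down, at radius r is drawn at 1 + k1 r^2 times it, then the intrinsics apply), "camera_from_world" (4x4, takes a point from world to camera coordinates); the wrist camera has in their place "mount" (4x4, takes a point from camera to tool coordinates, whose origin is the TCP and whose axes are the flange's). Camera axes: x right, y down, z forward; pixel columns grow to the right and rows downward; lengths in m; the calibration is good to about 2 mm. A picture is of the moment at which its call begins: read the wrist's pose just before it. camera_model takes no time and is no camera call.
- arm.job_done(): hands the job in; it is judged then, once.
The state is a dict: "t": time; "q": joint angles; "qd": joint speeds; "joint_efforts": joint torques, N m; "eef_pos": TCP position; "ee_rot": TCP orientation; "force": force on the tool from outside, world axes, zero at the start; "moment": the same for the moment, N m; "width": finger opening in m; "gripper_force": force on a finger pad.
Only numpy, scipy, OpenCV 4.12 (cv2) and the standard library are available. Lean on these libraries where they do the work, as an engineer would, in place of code of your own. Each camera call takes 0.05 s, during which the arm holds its last target. There are 200 camera calls.

TASK

Three identical closed tins of box brads stand on the rolling board; one is still full, the other two are part used. Heft them to find the heaviest, stand the two lighter ones upright in the cedar tray for topping up (set down, not dropped), and finish with the heaviest still held in the gripper, upright and at least 15 cm clear of the bench. Do not knock a tin over or disturb the other things on the bench.

Things in the scene. Friction and masses are not known exactly. Their poses are not given: they have to be found in the camera images.
- tin_a_mid (a point): closed round tin of box brads, red with a brass lid and a plain paper band, 60 mm diameter, 80 mm tall, smooth upright sides to grip; this point is its centre, half-way up (40 mm above its underside), z along the tin's axis. One of three that look and measure the same; which one is heaviest differs from run to run and cannot be seen. The full tin weighs 0.57 to 0.65 kg, the part-used ones 0.24 to 0.34 kg each; the contents may shift by a few mm inside
- tin_b_mid (a point): closed round tin of box brads, red with a brass lid and a plain paper band, 60 mm diameter, 80 mm tall, smooth upright sides to grip; this point is its centre, half-way up (40 mm above its underside), z along the tin's axis. One of three that look and measure the same; which one is heaviest differs from run to run and cannot be seen. The full tin weighs 0.57 to 0.65 kg, the part-used ones 0.24 to 0.34 kg each; the contents may shift by a few mm inside
- tin_c_mid (a point): closed round tin of box brads, red with a brass lid and a plain paper band, 60 mm diameter, 80 mm tall, smooth upright sides to grip; this point is its centre, half-way up (40 mm above its underside), z along the tin's axis. One of three that look and measure the same; which one is heaviest differs from run to run and cannot be seen. The full tin weighs 0.57 to 0.65 kg, the part-used ones 0.24 to 0.34 kg each; the contents may shift by a few mm inside
- tin_a: the same tin as tin_a_mid: this is the centre of its underside, z along its axis
- tin_b: the same tin as tin_b_mid: this is the centre of its underside, z along its axis
- tin_c: the same tin as tin_c_mid: this is the centre of its underside, z along its axis
- board: pale maple rolling board, 300 (its x) x 360 (its y) x 18 mm, fixed; origin at the centre of its underside. The three tins start standing on it, at least 100 mm between centres, and the chaveta lies flat on it
- tray: shallow cedar tray with a flat floor, fixed; outside 310 (its x) x 146 (its y) x 22 mm high, walls 8 mm thick, floor 8 mm thick, so inside 294 x 130 mm: room for three tins in a row along its x. Origin at the centre of its underside. Empty at the start
- chaveta: roller's knife lying flat on the board: wooden handle 90 mm long and 22 mm thick towards its -x, half-moon steel blade 76 mm wide towards its +x, 164 mm long in all; origin on the underside at the neck. Bystander
- mould: small wooden cigar mould, 100 (its x) x 150 (its y) x 49 mm, on the bench; origin at the centre of its underside. Bystander
- hammer: tack hammer lying flat, 197 mm long along its x, head (87 mm across, its y) at +x; origin on its underside, 55 mm from the head. Bystander
- tape: yellow roll of tape lying flat, 84 mm across, 24 mm high; origin at the centre of its underside. Bystander
- gum_pot: small white gum pot with a brush standing in it, 62 mm across, pot 48 mm high, brush tip 110 mm high; origin at the centre of its underside. Bystander
- ring_gauge: brass ring-gauge plate with five holes lying flat, 60 x 170 x 12 mm; origin at the centre of its underside. Bystander
There are look-alikes about, which are no part of the job. What is shaped like the tin_a but blue, green or purple is not meant.

How it is judged:
At the end, for the whole second after the job is handed in: One tin held in the gripper, at rest, within 15 degrees of upright, its underside 140 mm or more above the bench; the other two upright (5 degrees), at rest and let go on the tray's floor inside its walls, each pressing on it with only a part-used tin's weight (under 4.4 N) ((((height (world z) of tin_a_mid above 0.18 m and angle between tin_a_mid's own z axis and vertical below 0.26 rad and contact force between tin_a and the fingers above 1 N and linear speed of tin_a below 0.03 m/s and contact force between tin_a and tray below 0.1 N and contact force between tin_a and board below 0.1 N and contact force between tin_a and tin_b below 0.1 N and contact force between tin_a and tin_c below 0.1 N) and (x of tin_b_mid in the frame of tray between -0.12 and 0.12 m and y of tin_b_mid in the frame of tray between -0.038 and 0.038 m and z of tin_b_mid in the frame of tray between 0.043 and 0.054 m and angle between tin_b_mid's own z axis and vertical below 0.1 rad and linear speed of tin_b below 0.02 m/s and contact force between tin_b and the fingers below 0.1 N and contact force between tin_b and tray below 4.4 N) and (x of tin_c_mid in the frame of tray between -0.12 and 0.12 m and y of tin_c_mid in the frame of tray between -0.038 and 0.038 m and z of tin_c_mid in the frame of tray between 0.043 and 0.054 m and angle between tin_c_mid's own z axis and vertical below 0.1 rad and linear speed of tin_c below 0.02 m/s and contact force between tin_c and the fingers below 0.1 N and contact force between tin_c and tray below 4.4 N)) or ((height (world z) of tin_b_mid above 0.18 m and angle between tin_b_mid's own z axis and vertical below 0.26 rad and contact force between tin_b and the fingers above 1 N and linear speed of tin_b below 0.03 m/s and contact force between tin_b and tray below 0.1 N and contact force between tin_b and board below 0.1 N and contact force between tin_b and tin_a below 0.1 N and contact force between tin_b and tin_c below 0.1 N) and (x of tin_a_mid in the frame of tray between -0.12 and 0.12 m and y of tin_a_mid in the frame of tray between -0.038 and 0.038 m and z of tin_a_mid in the frame of tray between 0.043 and 0.054 m and angle between tin_a_mid's own z axis and vertical below 0.1 rad and linear speed of tin_a below 0.02 m/s and contact force between tin_a and the fingers below 0.1 N and contact force between tin_a and tray below 4.4 N) and (x of tin_c_mid in the frame of tray between -0.12 and 0.12 m and y of tin_c_mid in the frame of tray between -0.038 and 0.038 m and z of tin_c_mid in the frame of tray between 0.043 and 0.054 m and angle between tin_c_mid's own z axis and vertical below 0.1 rad and linear speed of tin_c below 0.02 m/s and contact force between tin_c and the fingers below 0.1 N and contact force between tin_c and tray below 4.4 N)) or ((height (world z) of tin_c_mid above 0.18 m and angle between tin_c_mid's own z axis and vertical below 0.26 rad and contact force between tin_c and the fingers above 1 N and linear speed of tin_c below 0.03 m/s and contact force between tin_c and tray below 0.1 N and contact force between tin_c and board below 0.1 N and contact force between tin_c and tin_a below 0.1 N and contact force between tin_c and tin_b below 0.1 N) and (x of tin_a_mid in the frame of tray between -0.12 and 0.12 m and y of tin_a_mid in the frame of tray between -0.038 and 0.038 m and z of tin_a_mid in the frame of tray between 0.043 and 0.054 m and angle between tin_a_mid's own z axis and vertical below 0.1 rad and linear speed of tin_a below 0.02 m/s and contact force between tin_a and the fingers below 0.1 N and contact force between tin_a and tray below 4.4 N) and (x of tin_b_mid in the frame of tray between -0.12 and 0.12 m and y of tin_b_mid in the frame of tray between -0.038 and 0.038 m and z of tin_b_mid in the frame of tray between 0.043 and 0.054 m and angle between tin_b_mid's own z axis and vertical below 0.1 rad and linear speed of tin_b below 0.02 m/s and contact force between tin_b and the fingers below 0.1 N and contact force between tin_b and tray below 4.4 N)))); the arm keeps its last pose, push and grip.
It fails at once if a tin is dropped (moving faster than 0.55 m/s while the fingers do not touch it) ((contact force between tin_a and the fingers below 0.05 N and linear speed of tin_a above 0.55 m/s) or (contact force between tin_b and the fingers below 0.05 N and linear speed of tin_b above 0.55 m/s) or (contact force between tin_c and the fingers below 0.05 N and linear speed of tin_c above 0.55 m/s)).
It fails at once if a tin is tipped more than 45 degrees (angle between any of tin_a_mid, tin_b_mid, tin_c_mid's own z axis and vertical above 0.785 rad).
It fails at once if a bystander (chaveta, mould, hammer, tape, gum pot, ring gauge) is moved more than 25 mm (distance of any of chaveta, mould, hammer, tape, gum_pot, ring_gauge from where it was at the start of the episode above 0.025 m).
It also fails if it takes over 72 s, if anything falls off the work surface, if the arm or the gripper's body presses on something with over 40 N, if the wrist force passes 120 N, or if a joint passes its speed limit or range.

## Working session

There is one attempt and no reset: what is moved stays moved. The work goes in short steps, Python scripts to look and compute and a tool call to move; the robot and the scene stay as the last step left them, time stands still between calls to the robot, and variables do not carry over. Pictures are saved under pics/ and viewed, at most 10 in all, crops included, and the job is handed in when it is done.

Besides the shell and the picture viewer there is one more tool, called in YAML: its name, and indented under it one key for each argument. move_arm: Moves the arm, as the interface text tells. Its arguments: {"type":"object","properties":{"rows":{"type":"string"},"squeeze":{"type":"number"}},"required":["rows"]}

```bash
mkdir -p pics; ls; cat > h.py <<'E'
import numpy as np,cv2
from station import arm
def ray(name,u,v,st=None):
    m=arm.camera_model(name);K=np.array(m["mtx"]);k1=m["k1"]
    d=np.array([(u-K[0,2])/K[0,0],(v-K[1,2])/K[1,1]])
    s=d.copy()
    for _ in range(20): s=d/(1+k1*(s@s))
    return m,np.array([s[0],s[1],1.0])
def world(name,u,v,z,T=None):
    """point at camera depth z"""
    m,r=ray(name,u,v); p=np.append(r*z,1)
    return (np.linalg.inv(np.array(m["camera_from_world"]))@p)[:3]
def cloud(name,depth):
    m=arm.camera_model(name);K=np.array(m["mtx"]);h,w=depth.shape
    u,v=np.meshgrid(np.arange(w),np.arange(h))
    d=np.stack([(u-K[0,2])/K[0,0],(v-K[1,2])/K[1,1]],-1);s=d.copy()
    for _ in range(20): s=d/(1+m["k1"]*(s**2).sum(-1,keepdims=True))
    P=np.dstack([s,np.ones((h,w))])*depth[...,None]
    T=np.linalg.inv(np.array(m["camera_from_world"]))
    return P@T[:3,:3].T+T[:3,3]
E
python3 - <<'E'
from h import *
print(arm.get_state())
for n in("top","scene"):
    p,d=arm.grab_frame(n);cv2.imwrite(f"pics/{n}0.png",p);np.save(f"{n}0.npy",d);print(n,(d>0).mean(),arm.camera_model(n))
E
```

```text
pics
{'t': 0.0, 'q': array([-8.64900487e-01,  3.59407467e-01,  1.10652322e-02, -3.85584343e-04,
       -1.22407920e+00, -2.88102683e-01]), 'qd': array([-0.00079783,  0.00124481,  0.00036221,  0.00112871,  0.00038151,
        0.00078461]), 'joint_efforts': array([-1.54287100e-03, -5.82713413e+01,  2.93057227e+01,  6.99752927e+00,
        6.93239534e-03, -1.30689054e-04]), 'eef_pos': array([ 0.27365052, -0.6164642 ,  0.20010579]), 'ee_rot': array([ 3.13993153e+00, -1.14265083e-04, -2.72393072e+00]), 'force': array([ 0.03875527, -0.25142573, -0.60431289]), 'moment': array([ 8.82378529e-06, -3.85273967e-02, -3.53595611e-02]), 'gripper_force': 0.0, 'width': 0.08763377079234219}
top 0.9961011904761905 {'mtx': array([[481.19895921,   0.        , 281.32622423],
       [  0.        , 481.19895921, 207.23308845],
       [  0.        ,   0.        ,   1.        ]]), 'k1': 0.01958068178057922, 'camera_from_world': array([[ 0.00855952, -0.99993655,  0.00732358, -0.02390319],
       [-0.9863391 , -0.00964753, -0.16444483,  0.53076675],
       [ 0.16450505, -0.00581596, -0.98635909,  1.6864419 ],
       [ 0.        ,  0.        ,  0.        ,  1.        ]])}
scene 0.9958248299319727 {'mtx': array([[474.21033504,   0.        , 279.93670496],
       [  0.        , 474.21033504, 213.38757727],
       [  0.        ,   0.        ,   1.        ]]), 'k1': -0.021070392333010904, 'camera_from_world': array([[-0.74037929,  0.67198107,  0.01673136,  0.39948524],
       [ 0.51742546,  0.58562751, -0.62394817, -0.20797175],
       [-0.42907971, -0.45330107, -0.7812866 ,  1.65896196],
       [ 0.        ,  0.        ,  0.        ,  1.        ]])}
```

View pics/top0.png

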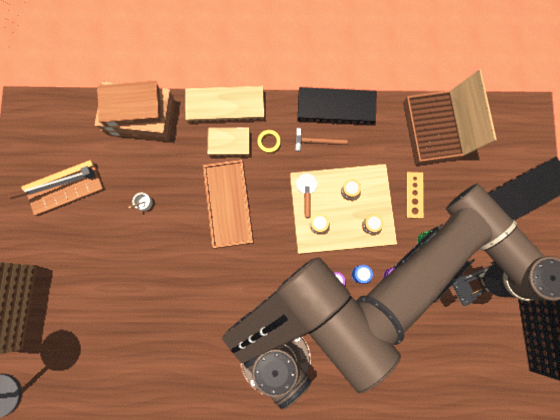

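View pics/scene0.png

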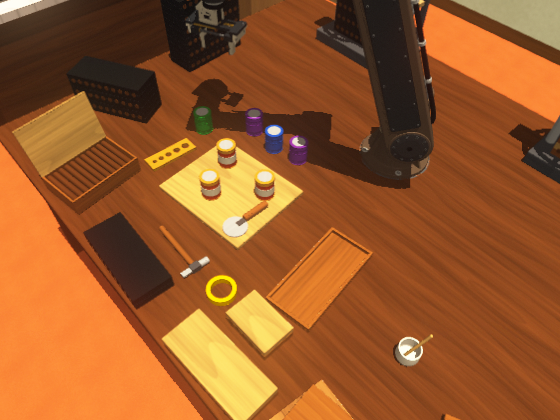

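The top view shows the three tins' lids at about (351,188), (320,224) and (374,224), with the tray at (229,203). The chaveta lies from (307,183) to (307,215). In the scene view the same tins are at (210,183), (264,184) and (227,152), with blue, green and purple decoys towards the base.

```bash
cat > m.py <<'E'
from h import *
C={n:cloud(n,np.load(f"{n}0.npy")) for n in("top","scene")}
def comp(P,pred):
    n,l,s,c=cv2.connectedComponentsWithStats(pred.astype(np.uint8))
    for i in range(1,n):
        if s[i,4]>25:
            q=P[l==i]; (cx,cy),(w,h),a=cv2.minAreaRect((q[:,:2]*1000).astype(np.float32))
            print(s[i,:4],s[i,4],"rect c",round(cx),round(cy),"wh",round(w),round(h),round(a,1),"z med",q[:,2].mean().round(4))
for n in C:
    P=C[n];X,Y,Z=P[...,0],P[...,1],P[...,2]
    roi=(X>.3)&(X<.85)&(Y>-.4)&(Y<.35)
    print(n,"tin tops");comp(P,roi&(Z>.090)&(Z<.108))
    print("board/tray band");comp(P,roi&(Z>.012)&(Z<.026))
    print("chaveta/others 27-60");comp(P,roi&(Z>.027)&(Z<.06))
for uv in[(229,203),(229,175),(229,235),(340,210),(307,183),(307,205)]:print(uv,C["top"][uv[1],uv[0]].round(4))
E
python3 m.py
```

```text
top tin tops
[343 179  18  18] 239 rect c 594 -265 wh 59 60 61.8 z med 0.098
[311 214  18  18] 244 rect c 470 -152 wh 59 60 89.3 z med 0.0979
[365 214  18  18] 243 rect c 471 -339 wh 59 60 83.5 z med 0.0981
board/tray band
[295 129  53  22] 259 rect c 788 -167 wh 192 85 86.4 z med 0.0177
[258 131  23  22] 167 rect c 784 29 wh 84 81 10.7 z med 0.0207
[203 160  50  89] 567 rect c 549 178 wh 312 147 8.4 z med 0.0195
[290 165  97  89] 5623 rect c 535 -239 wh 300 353 6.0 z med 0.0182
chaveta/others 27-60
[208 128  42  29] 1136 rect c 775 179 wh 103 152 1.1 z med 0.0468
[341 189  13  11] 29 rect c 579 -251 wh 54 17 48.2 z med 0.0454
[304 191   7  27] 140 rect c 546 -112 wh 22 98 89.8 z med 0.0367
scene tin tops
[216 138  19  16] 227 rect c 474 -339 wh 64 61 68.7 z med 0.098
[199 169  20  17] 278 rect c 598 -264 wh 64 60 89.9 z med 0.0976
[254 169  21  18] 269 rect c 473 -149 wh 65 59 67.5 z med 0.0979
board/tray band
[265 145  14   7] 37 rect c 319 -290 wh 15 47 32.0 z med 0.0194
[160 146 143 102] 5889 rect c 538 -238 wh 304 357 6.1 z med 0.0183
[159 225  50  53] 467 rect c 786 -160 wh 196
[... 263 characters left out ...]
c 310 -392 wh 9 24 58.9 z med 0.0449
[265 137  15  12] 102 rect c 319 -288 wh 19 52 28.7 z med 0.044
[289 149   6  11] 34 rect c 302 -205 wh 28 5 82.8 z med 0.0433
[217 156  19  12] 121 rect c 487 -323 wh 30 59 52.2 z med 0.0441
[201 187  20  12] 125 rect c 606 -245 wh 31 60 65.2 z med 0.0441
[255 188  19  12] 119 rect c 486 -134 wh 22 57 48.3 z med 0.044
[240 201  28  21] 194 rect c 550 -110 wh 99 25 1.1 z med 0.0361
[226 290  67  67] 2318 rect c 778 181 wh 104 152 0.8 z med 0.0471
(229, 203) [0.5498 0.1725 0.014 ]
(229, 175) [0.656  0.1758 0.0092]
(229, 235) [0.433  0.1701 0.0068]
(340, 210) [ 0.528  -0.2341  0.0126]
(307, 183) [ 0.627  -0.113   0.0168]
(307, 205) [ 0.5411 -0.1118  0.038 ]
```

move_arm:
  rows: "0 0 8 0 0 0 0.0876; 0 0 8 0 0 0 0.0876; 0 0 8 0 0 0 0.0876; 0 0 0 -0.033 0.046 0 0.0876; 0 0 0 -0.033 0.046 0 0.0876; 0 0 0 -0.033 0.046 0 0.0876; 0 0 0 -0.033 0.046 0 0.0876; 0 0 0 -0.033 0.046 0 0.0876"
  squeeze: 25

```text
t: 1.1
eef_pos: [0.4398, -0.3854, 0.2009]
ee_rot: [3.141, -0.0, 3.14]
force: [0.8, -0.4, -0.2]
width: 0.088
gripper_force: 0.0
```

move_arm:
  rows: "0 0 0 -0.032 0.046 0 0.0876; 0 0 0 0 0 0.02 0.0876; 0 0 0 0 0 0.03 0.0876; 0 0 0 0 0 0 0.0876"

```text
t: 1.6
eef_pos: [0.4695, -0.3401, 0.1488]
ee_rot: [3.14, -0.005, 3.141]
force: [0.5, -0.8, 1.0]
width: 0.0875
gripper_force: 0.0
```

```bash
python3 - <<'E'
from h import *
s=arm.get_state();p,d=arm.grab_frame("wrist");cv2.imwrite("pics/w1.png",p);print(s["eef_pos"],arm.camera_model("wrist"))
E
```

```text
[ 0.46954891 -0.34013886  0.1487565 ] {'mtx': array([[338.83059215,   0.        , 281.93692187],
       [  0.        , 338.83059215, 205.38466456],
       [  0.        ,   0.        ,   1.        ]]), 'k1': -0.061815561352398164, 'mount': array([[ 6.91654955e-05, -9.54849459e-01, -2.97090064e-01,
         8.09154171e-02],
       [ 9.99999524e-01, -2.22997918e-04,  9.49526552e-04,
         6.90057374e-04],
       [-9.72905380e-04, -2.97089989e-01,  9.54848989e-01,
        -1.84547357e-01],
       [ 0.00000000e+00,  0.00000000e+00,  0.00000000e+00,
         1.00000000e+00]])}
```

View pics/w1.png

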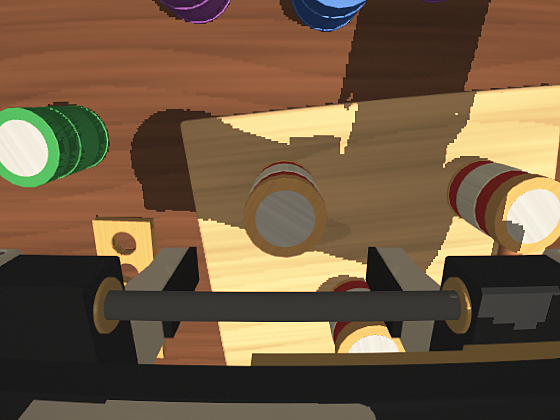

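The wrist view shows the tin's lid at (285,219), centred between the fingertips at columns 185 and 378. That agrees with the measured position, so I'll go down and grip.

move_arm:
  rows: "0 0 0 -0.002 0 0.03 0.0876; 0 0 0 0 0 0.03 0.0876; 0 0 0 0 0 0.022 0.0876; 0 0 0 0 0 0.01 0.0876; 0 0 0 0 0 0 0.0876; 0 0 0 0 0 0 0.05; 0 0 0 0 0 0 0.05; 0 0 0 0 0 0 0.05"

```text
t: 2.65
eef_pos: [0.4735, -0.341, 0.0597]
ee_rot: [3.142, 0.001, 3.14]
force: [0.7, 5.4, 3.5]
width: 0.0632
gripper_force: 2.5
```

move_arm:
  rows: "0 0 0 0 0 0 0.05; 0 0 0 0 0 0 0.05; 0 0 0 0 0 -0.01 0.05; 0 0 0 0 0 -0.02 0.05; 0 0 0 0 0 -0.03 0.05; 0 0 0 0 0 -0.03 0.05; 0 0 0 0 0 0 0.05; 0 0 0 0 0 0 0.05"

```text
t: 3.65
eef_pos: [0.4721, -0.3406, 0.1477]
ee_rot: [3.14, -0.002, 3.14]
force: [-0.7, 0.8, -6.5]
width: 0.0586
gripper_force: 24.9
```

move_arm:
  rows: "0 0 0 0 0 0 0.05; 0 0 0 0 0 0 0.05"

```text
t: 3.9
eef_pos: [0.4726, -0.341, 0.1479]
ee_rot: [3.141, -0.002, 3.14]
force: [-0.5, -0.6, -6.3]
width: 0.0591
gripper_force: 24.9
```

That is about 6.4 N, so this looks like the full tin. I'll set it back down and confirm by hefting the others.

move_arm:
  rows: "0 0 0 0 0 0.03 0.05; 0 0 0 0 0 0.03 0.05; 0 0 0 0 0 0.018 0.05; 0 0 0 0 0 0.005 0.05; 0 0 0 0 0 0.005 0.05; 0 0 0 0 0 0.002 0.05; 0 0 0 0 0 0 0.05; 0 0 0 0 0 0 0.05"

```text
t: 4.9
eef_pos: [0.4736, -0.3413, 0.0597]
ee_rot: [-3.141, 0.001, 3.141]
force: [0.2, 0.9, -3.4]
width: 0.0588
gripper_force: 25.0
```

move_arm:
  rows: "0 0 0 0 0 0.001 0.05; 0 0 0 0 0 0.001 0.05; 0 0 0 0 0 0 0.0876; 0 0 0 0 0 0 0.0876; 0 0 0 0 0 0 0.0876; 0 0 0 0 0 0 0.0876; 0 0 0 0 0 -0.01 0.0876; 0 0 0 0 0 -0.02 0.0876"

```text
t: 5.9
eef_pos: [0.4726, -0.341, 0.0872]
ee_rot: [3.141, -0.002, 3.14]
force: [0.4, 0.7, -0.3]
width: 0.0877
gripper_force: 0.0
```

move_arm:
  rows: "0 0 0 0 0 -0.04 0.0876; 0 0 0 0 0 -0.03 0.0876; 0 0 0 0 0.04 0 0.0876; 0 0 0 0 0.05 0 0.0876; 0 0 0 0 0.05 0 0.0876; 0 0 0 0 0.03 0 0.0876; 0 0 0 0 0.02 0 0.0876; 0 0 0 0 0 0 0.0876"

```text
t: 6.9
eef_pos: [0.4737, -0.1502, 0.158]
ee_rot: [-3.142, 0.001, -3.141]
force: [0.8, 0.5, 0.2]
width: 0.0875
gripper_force: 0.0
```

```bash
python3 - <<'E'
from h import *
s=arm.get_state();p,d=arm.grab_frame("wrist");cv2.imwrite("pics/w2.png",p);print(s["eef_pos"],s["force"])
E
```

```text
[ 0.47365772 -0.1501629   0.15798234] [0.83794955 0.46669913 0.22183817]
```

View pics/w2.png

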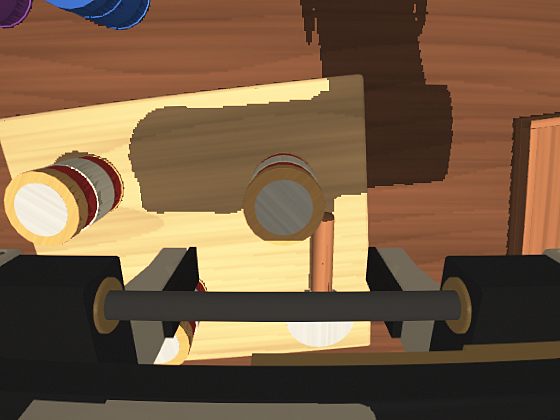

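The lid is at (284,207), centred between the fingers. The first tin stands upright again at (40,210). Going down.

move_arm:
  rows: "0 0 0 0.003 0 0.03 0.0876; 0 0 0 0 0 0.035 0.0876; 0 0 0 0 0 0.025 0.0876; 0 0 0 0 0 0.01 0.0876; 0 0 0 0 0 0 0.0876; 0 0 0 0 0 0 0.05; 0 0 0 0 0 0 0.05; 0 0 0 0 0 0 0.05"

```text
t: 7.95
eef_pos: [0.4708, -0.151, 0.0577]
ee_rot: [3.141, 0.001, 3.141]
force: [-0.1, 2.7, 0.8]
width: 0.0633
gripper_force: 1.4
```

move_arm:
  rows: "0 0 0 0 0 0 0.05; 0 0 0 0 0 0 0.05; 0 0 0 0 0 -0.01 0.05; 0 0 0 0 0 -0.03 0.05; 0 0 0 0 0 -0.04 0.05; 0 0 0 0 0 -0.02 0.05; 0 0 0 0 0 0 0.05; 0 0 0 0 0 0 0.05"

```text
t: 8.95
eef_pos: [0.4693, -0.1511, 0.1559]
ee_rot: [3.141, -0.002, 3.14]
force: [0.5, 0.1, -3.0]
width: 0.0597
gripper_force: 25.0
```

move_arm:
  rows: "0 0 0 0 0 0 0.05; 0 0 0 0 0 0 0.05"

```text
t: 9.2
eef_pos: [0.4699, -0.1511, 0.1562]
ee_rot: [-3.142, -0.002, 3.14]
force: [-0.2, 0.2, -2.7]
width: 0.0596
gripper_force: 25.0
```

move_arm:
  rows: "0 0 0 -0.008 0.02 0 0.05; 0 0 0 -0.02 0.045 0 0.05; 0 0 0 -0.022 0.055 0 0.05; 0 0 0 -0.022 0.055 0 0.05; 0 0 0 -0.022 0.055 0 0.05; 0 0 0 -0.022 0.055 0 0.05; 0 0 0 -0.02 0.04 0 0.05; 0 0 0 -0.007 0.015 0 0.05"

```text
t: 10.2
eef_pos: [0.6142, 0.191, 0.1557]
ee_rot: [-3.141, -0.001, -3.141]
force: [-0.6, -0.0, -2.2]
width: 0.0597
gripper_force: 25.0
```

```bash
python3 - <<'E'
from h import *
s=arm.get_state();print(s["eef_pos"],s["force"])
p,d=arm.grab_frame("scene");cv2.imwrite("pics/s2.png",p)
# tray walls in view from top: refit with fresh image
P=cloud("scene",d);Z=P[...,2];k=(Z>.012)&(Z<.026)&(P[...,1]>.08)&(P[...,1]<.28)&(P[...,0]>.37)&(P[...,0]<.72)
print(cv2.minAreaRect((P[k][:,:2]*1000).astype(np.float32)))
E
```

```text
[0.61423857 0.19102108 0.15569556] [-0.62820789 -0.01059446 -2.23984513]
((550.4942016601562, 180.16798400878906), (315.69549560546875, 148.9209747314453), 8.802292823791504)
```

View pics/s2.png

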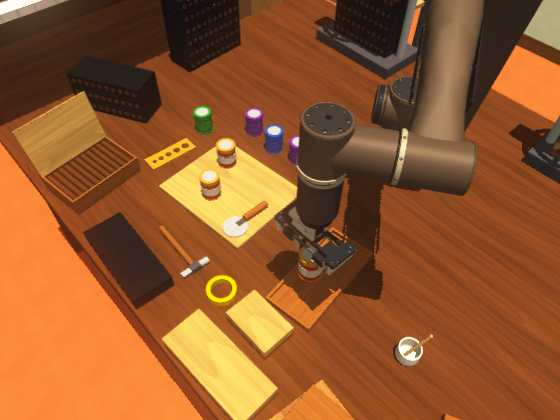

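The tin hangs over the tray at (312,263), and the other tins and bystanders look undisturbed. Lowering it.

move_arm:
  rows: "0 0 0 0 0 0.02 0.05; 0 0 0 0 0 0.035 0.05; 0 0 0 0 0 0.03 0.05; 0 0 0 0 0 0.014 0.05; 0 0 0 0 0 0.005 0.05; 0 0 0 0 0 0.002 0.05; 0 0 0 0 0 0.001 0.05; 0 0 0 0 0 0 0.05"

```text
t: 11.25
eef_pos: [0.614, 0.1889, 0.0508]
ee_rot: [3.141, 0.001, 3.141]
force: [0.6, 0.8, -2.2]
width: 0.0598
gripper_force: 25.0
```

move_arm:
  rows: "0 0 0 0 0 0.001 0.05; 0 0 0 0 0 0.001 0.05; 0 0 0 0 0 0.001 0.05; 0 0 0 0 0 0 0.05"

```text
t: 11.75
eef_pos: [0.6141, 0.1888, 0.0477]
ee_rot: [3.141, 0.001, 3.141]
force: [-1.0, 0.1, 2.8]
width: 0.0595
gripper_force: 25.0
```

It is down, since the force has reversed. I'll release, lift, and move to the third tin.

move_arm:
  rows: "0 0 0 0 0 0 0.0876; 0 0 0 0 0 0 0.0876; 0 0 0 0 0 0 0.0876; 0 0 0 0 0 0 0.0876; 0 0 0 0 0 -0.01 0.0876; 0 0 0 0 0 -0.03 0.0876; 0 0 0 0 0 -0.04 0.0876; 0 0 0 0 0 -0.03 0.0876"

```text
t: 12.75
eef_pos: [0.6142, 0.1889, 0.1597]
ee_rot: [3.141, 0.002, 3.141]
force: [0.5, 0.0, -0.1]
width: 0.0874
gripper_force: 0.0
```

move_arm:
  rows: "0 0 0 0.002 -0.05 0 0.0876; 0 0 0 0.002 -0.06 0 0.0876; 0 0 0 0.002 -0.06 0 0.0876; 0 0 0 0.002 -0.06 0 0.0876; 0 0 0 0.002 -0.06 0 0.0876; 0 0 0 0.002 -0.06 0 0.0876; 0 0 0 0.002 -0.06 0 0.0876; 0 0 0 0.002 -0.043 0 0.0876"

```text
t: 13.75
eef_pos: [0.5969, -0.2668, 0.1579]
ee_rot: [-3.141, 0.001, 3.139]
force: [1.0, 0.2, 0.2]
width: 0.0877
gripper_force: 0.0
```

move_arm:
  rows: "0 0 0 0.002 0 0 0.0876; 0 0 0 0 0 0 0.0876"

```text
t: 14.0
eef_pos: [0.5951, -0.2643, 0.1575]
ee_rot: [3.142, 0.0, 3.14]
force: [-0.0, 0.3, 0.4]
width: 0.0872
gripper_force: 0.0
```

```bash
python3 - <<'E'
from h import *
s=arm.get_state();p,d=arm.grab_frame("wrist");cv2.imwrite("pics/w3.png",p);print(s["eef_pos"],s["force"])
E
```

```text
[ 0.59505501 -0.26433414  0.15747172] [-0.02412385  0.33507402  0.44040303]
```

View pics/w3.png

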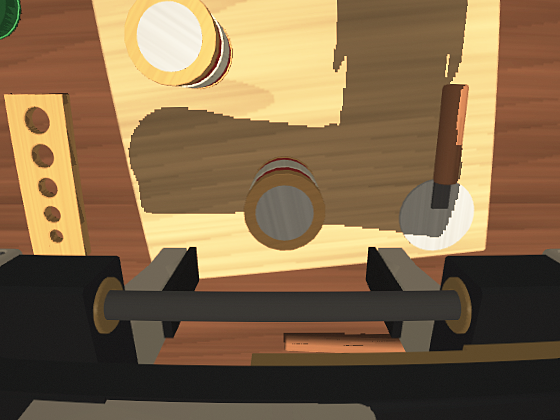

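The lid is at (285,212), centred between the fingers with nothing in their way. Going down.

move_arm:
  rows: "0 0 0 0 0 0.03 0.0876; 0 0 0 0 0 0.035 0.0876; 0 0 0 0 0 0.025 0.0876; 0 0 0 0 0 0.01 0.0876; 0 0 0 0 0 0 0.0876; 0 0 0 0 0 0 0.05; 0 0 0 0 0 0 0.05; 0 0 0 0 0 0 0.05"

```text
t: 15.05
eef_pos: [0.5955, -0.2644, 0.0578]
ee_rot: [-3.141, 0.001, 3.14]
force: [-0.5, -0.7, 1.0]
width: 0.0632
gripper_force: 0.2
```

move_arm:
  rows: "0 0 0 0 0 0 0.05; 0 0 0 0 0 0 0.05; 0 0 0 0 0 -0.01 0.05; 0 0 0 0 0 -0.03 0.05; 0 0 0 0 0 -0.04 0.05; 0 0 0 0 0 -0.02 0.05; 0 0 0 0 0 0 0.05; 0 0 0 0 0 0 0.05"

```text
t: 16.05
eef_pos: [0.5943, -0.264, 0.1556]
ee_rot: [3.141, -0.002, 3.14]
force: [-0.7, 0.5, -4.3]
width: 0.0592
gripper_force: 25.0
```

move_arm:
  rows: "0 0 0 0 0 0 0.05; 0 0 0 0 0 0 0.05"

```text
t: 16.3
eef_pos: [0.5948, -0.2642, 0.156]
ee_rot: [3.141, -0.002, 3.14]
force: [-0.8, 0.3, -3.2]
width: 0.0592
gripper_force: 25.0
```

It's light, at about 3.3 N. Taking it to the near spot in the tray.

move_arm:
  rows: "0 0 0 0.01 0.03 0 0.05; 0 0 0 0.014 0.055 0 0.05; 0 0 0 0.014 0.059 0 0.05; 0 0 0 0.014 0.06 0 0.05; 0 0 0 0.014 0.06 0 0.05; 0 0 0 0.014 0.06 0 0.05; 0 0 0 0.014 0.055 0 0.05; 0 0 0 0.01 0.035 0 0.05"

```text
t: 17.3
eef_pos: [0.4909, 0.1522, 0.1571]
ee_rot: [3.141, 0.0, -3.141]
force: [1.2, -1.0, -2.5]
width: 0.0593
gripper_force: 25.0
```

move_arm:
  rows: "0 0 0 0.006 0.02 0 0.05; 0 0 0 0 0 0 0.05; 0 0 0 0 0 0.02 0.05"

```text
t: 17.68
eef_pos: [0.4867, 0.1704, 0.138]
ee_rot: [3.14, 0.003, 3.141]
force: [0.3, 0.1, -3.9]
width: 0.0589
gripper_force: 25.0
```

move_arm:
  rows: "0 0 0 0 0 0.035 0.05; 0 0 0 0 0 0.03 0.05; 0 0 0 0 0 0.014 0.05; 0 0 0 0 0 0.005 0.05; 0 0 0 0 0 0.002 0.05; 0 0 0 0 0 0.001 0.05; 0 0 0 0 0 0.001 0.05; 0 0 0 0 0 0 0.05"

```text
t: 18.68
eef_pos: [0.4858, 0.17, 0.0494]
ee_rot: [3.141, 0.0, 3.141]
force: [-0.1, -0.5, -4.1]
width: 0.0591
gripper_force: 25.0
```

move_arm:
  rows: "0 0 0 0 0 0.001 0.05; 0 0 0 0 0 0.001 0.05; 0 0 0 0 0 0 0.05"

```text
t: 19.05
eef_pos: [0.4861, 0.1701, 0.0476]
ee_rot: [3.141, 0.001, 3.141]
force: [-1.2, -0.2, 4.4]
width: 0.0591
gripper_force: 25.0
```

move_arm:
  rows: "0 0 0 0 0 0 0.0876; 0 0 0 0 0 0 0.0876; 0 0 0 0 0 0 0.0876; 0 0 0 0 0 0 0.0876; 0 0 0 0 0 -0.01 0.0876; 0 0 0 0 0 -0.03 0.0876; 0 0 0 0 0 -0.04 0.0876; 0 0 0 0 0 -0.03 0.0876"

```text
t: 20.05
eef_pos: [0.4861, 0.17, 0.1596]
ee_rot: [3.141, 0.002, 3.141]
force: [0.6, 1.0, -0.4]
width: 0.0876
gripper_force: 0.0
```

move_arm:
  rows: "0 0 0 0.002 -0.04 0 0.0876; 0 0 0 0.002 -0.06 0 0.0876; 0 0 0 0.002 -0.06 0 0.0876; 0 0 0 0.002 -0.06 0 0.0876; 0 0 0 0.002 -0.06 0 0.0876; 0 0 0 0.002 -0.06 0 0.0876; 0 0 0 0.001 -0.06 0 0.0876; 0 0 0 0 -0.06 0 0.0876"

```text
t: 21.05
eef_pos: [0.4721, -0.2922, 0.1581]
ee_rot: [-3.141, 0.001, 3.141]
force: [1.7, 0.2, -0.1]
width: 0.0875
gripper_force: 0.0
```

move_arm:
  rows: "0 0 0 0 -0.04 0 0.0876; 0 0 0 0 -0.011 0 0.0876; 0 0 0 0 0 0 0.0876; 0 0 0 0 0 0 0.0876"

```text
t: 21.55
eef_pos: [0.4723, -0.3401, 0.1574]
ee_rot: [3.141, 0.0, 3.141]
force: [-0.6, 0.2, -0.5]
width: 0.0874
gripper_force: 0.0
```

```bash
python3 - <<'E'
from h import *
s=arm.get_state();p,d=arm.grab_frame("wrist");cv2.imwrite("pics/w4.png",p);print(s["eef_pos"],s["force"])
E
```

```text
[ 0.47225518 -0.34012137  0.1573864 ] [-0.64802792  0.16950727 -0.51527628]
```

View pics/w4.png

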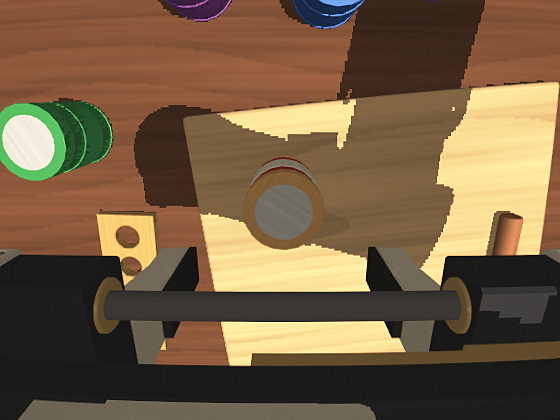

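The full tin is upright with its lid at (284,213), centred. Gripping it and lifting high.

move_arm:
  rows: "0 0 0 0 0 0.03 0.0876; 0 0 0 0 0 0.035 0.0876; 0 0 0 0 0 0.025 0.0876; 0 0 0 0 0 0.01 0.0876; 0 0 0 0 0 0 0.0876; 0 0 0 0 0 0 0.05; 0 0 0 0 0 0 0.05; 0 0 0 0 0 0 0.05"
  squeeze: 30

```text
t: 22.6
eef_pos: [0.4724, -0.3413, 0.0577]
ee_rot: [-3.141, 0.001, 3.14]
force: [-0.6, 4.4, 3.4]
width: 0.0632
gripper_force: 2.2
```

move_arm:
  rows: "0 0 0 0 0 0 0.05; 0 0 0 0 0 0 0.05; 0 0 0 0 0 -0.01 0.05; 0 0 0 0 0 -0.03 0.05; 0 0 0 0 0 -0.04 0.05; 0 0 0 0 0 -0.04 0.05; 0 0 0 0 0 -0.04 0.05; 0 0 0 0 0 -0.03 0.05"

```text
t: 23.6
eef_pos: [0.4716, -0.3412, 0.2485]
ee_rot: [3.142, -0.0, 3.14]
force: [0.4, -0.3, -7.3]
width: 0.0585
gripper_force: 30.0
```

move_arm:
  rows: "0 0 0 0 0 -0.01 0.05; 0 0 0 0 0 0 0.05; 0 0 0 0 0 0 0.05; 0 0 0 0 0 0 0.05; 0 0 0 0 0 0 0.05; 0 0 0 0 0 0 0.05"

```text
t: 24.35
eef_pos: [0.4721, -0.3411, 0.2567]
ee_rot: [3.141, -0.0, 3.141]
force: [0.0, 0.5, -6.6]
width: 0.059
gripper_force: 30.0
```

```bash
python3 - <<'E'
from h import *
s=arm.get_state();print(s["eef_pos"],s["force"])
for n in("top","scene"):
    p,d=arm.grab_frame(n);P=cloud(n,d);X,Y,Z=[P[...,i] for i in range(3)]
    for lo,hi in((.082,.095),):
        k=(X>.38)&(X<.72)&(Y>.08)&(Y<.28)&(Z>lo)&(Z<hi)
        c,l,st,_=cv2.connectedComponentsWithStats(k.astype(np.uint8))
        for i in range(1,c):
            if st[i,4]>25:
                q=P[l==i];A=np.c_[q[:,:2],np.ones(len(q))];co=np.linalg.lstsq(A,q[:,2],rcond=None)[0]
                print(n,len(q),q.mean(0).round(4),"slope",co[:2].round(3))
cv2.imwrite("pics/s3.png",p)
E
```

```text
[ 0.47210562 -0.34110385  0.25673163] [ 0.03980381  0.53110515 -6.6195075 ]
top 223 [0.6111 0.1866 0.0876] slope [ 0.014 -0.006]
top 216 [0.4847 0.1672 0.0879] slope [ 0.012 -0.002]
scene 348 [0.4885 0.1707 0.0879] slope [-0.024 -0.006]
scene 402 [0.6152 0.1901 0.0879] slope [-0.015 -0.01 ]
```

View pics/s3.png

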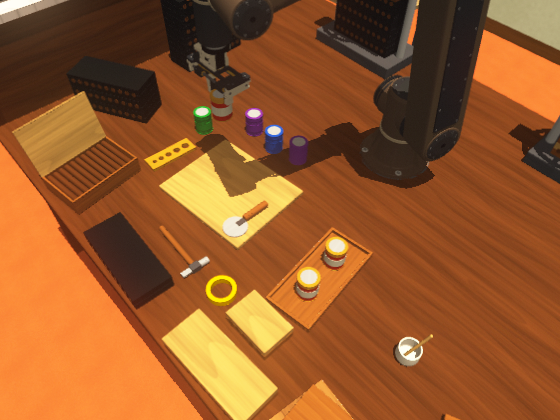

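Both light tins stand level in the tray, at (308,282) and (336,250), with their lids at z ≈ 0.088. The full tin is held high at (222,104), and the bystanders are where they were.

```bash
python3 -c "
from station import arm
print(arm.job_done())"
```

```text
the job is handed in; nothing more can be done
None
```

I handed the job in with the two lighter tins (about 2.8 N and 3.3 N) upright in the tray and the full one (about 6.4 N) held upright, its underside about 22 cm above the bench; the hand-in gave no verdict.

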